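# Raise the ratchet stand four clicks and load it

### The arm

A 6-joint arm with a two-finger parallel gripper is mounted at the origin on a cart in front of the work surface, level with it; the furniture and walls round the work are solid. World frame = base frame: x ahead of the robot, y to its left, z up, the work surface at z = 0. Lengths are in m, angles in rad, forces in N, time in s.
With the tool pointing down it reaches from about 0.4 to 0.925 m from the base axis. Payload 12.5 kg.
Tool frame: the origin (TCP) lies between the finger pads; the fingertips stand 19 mm ahead of it and the grasp point (between the pads) is the TCP (robot.tip_reach is the distance from the TCP to the fingertips, in m); z points along the fingers, y is the line along which they close (so a half turn about z gives the same grasp; the last joint's range is limited). The gripper opens to 95 mm and grips with 3 to 60 N. Pads are 20 mm wide; open, the fingers measure 119 mm over their backs; the gripper's body (75 mm by 180 mm) begins 59 mm behind the grasp point.
Start: joints at [1.052, 0.491, 1.559, -0, 1.092, -0.106], TCP at [0.251, 0.573, 0.234] pointing down, gripper open.
Joint ranges: [-3.1, 3.1], [-0.84, 2.19], [0.05, 2.79], [-1.13, 4.28], [0.06, 2.93], [-2.69, 2.69]. Speed limits (rad/s): [2.22, 2.22, 2.79, 3.14, 3.14, 3.14].

### API

Orientations are given as a unit quaternion [x, y, z, w].
In Python, from plant import robot gives the robot as it stands.
- The arm moves only by the tool move_arm, never from a script. Its argument "motion" is a list of rows, each an object of numbers: "gripper": the closure, from -1 (fully open) to 1 (shut); "dx", "dy", "dz": the shift along the tool's x, y, z in units of 40 mm (1.0 is 40 mm); "turn": the turn about the tool's z in units of 6 degrees (1.0 is 6 degrees). In form: [{"gripper": .., "dx": .., "dy": .., "dz": .., "turn": ..}, ...]. A call has 1 to 12 rows; each row shifts and turns the commanded pose from where the row before left it, along the tool's axes as they then stand; what a row does not reach is not made up. A row lasts 1/12 s, in which the tool goes at most 41.7 mm and 7.16 degrees, less where a joint would pass 70% of its speed; a pose out of reach is approached as far as the arm can. A call is refused whole if a number of a shift passes 1 or a number of a turn 1, either way. A call with a gripper value outside its range is refused whole. The fingers move at their own pace and stop on an object; the grip force is fixed at half the most. Time passes only in rows, so rows that do not move let the fingers close. It gives the time, the measured TCP pose, the force, the opening and the grip force at its end, in the units of the state.
- robot.state(): the state, without advancing time (a new reading comes with each control period).
- robot.capture(name): name is "scene" or "top" or "wrist"; returns a dict with "pixels" (420x560x3 uint8, red, green, blue), "camera_matrix" (3x3 intrinsics, pixels), "pose" (4x4, takes a point from camera to world coordinates); the wrist camera has in their place "hand_eye" (4x4, takes a point from camera to tool coordinates, whose origin is the TCP and whose axes are the flange's). Camera axes: x right, y down, z forward; pixel columns grow to the right and rows downward; lengths in m; the calibration is good to about 2 mm. A picture is of the moment at which its call begins: read the wrist's pose just before it. There is no depth.
- robot.close_job(): hands the job in; it is judged then, once.
The state is a dict: "time_s": time; "joints": joint angles; "qvel": joint speeds; "joint_torque": joint torques, N m; "eef_pos": TCP position; "ee_rot": TCP orientation; "wrist_force": force on the tool from outside, world axes, zero at the start; "wrist_torque": the same for the moment, N m; "width": finger opening in m; "gripper_force": force on a finger pad.
Only numpy, scipy, OpenCV 4.12 (cv2) and the standard library are available. Lean on these libraries where they do the work, as an engineer would, in place of code of your own. Each camera call takes 0.05 s, during which the arm holds its last target. There are 200 camera calls.

### The job

Raise the column of the blue ratchet stand by its yellow head plate from fully down until its pawl has clicked exactly four times, then lower it gently, without pressing it down, until the pawl carries it, and let go. Then lay the bright steel coupon flat and centred along the head plate without pushing down hard. Leave the marker, the pipe ring, the chisel and the hex bolt where they are.

Things in the scene. Friction and masses are not known exactly. Their poses are not given: they have to be found in the camera images.
- stand: Blue ratchet stand, bolted down: foot plate 150 (x) x 120 (y) x 10 mm, square tube 60 x 60 mm up to z = 116 mm. Origin on the table under the column's axis, z up, -x its front. A dark pawl box 34 mm wide is clamped over the slot in front, out to 60 mm from the axis (its red knob to 73 mm, pushed out 82 mm), at a height that varies by 26 mm and is not given.
- tube_mouth (a point): Centre of the tube's open top, 116 mm over the table. Over about 6 mm before each click the pawl's spring adds a rising 3 to 8 N to the lifting load; at the click this vanishes and, up to 2 mm higher, the red knob, pushed out by 5 to 6 mm, snaps back: lift 2 to 4 mm on before lowering. The column then sits down at about the lift where the knob snapped. Over 25 N on the pawl is too much.
- column (a joint): Lift of the column in m: 0 fully down (start), 0.105 top stop. It slides vertically, weighs about 0.5 kg, rubs with 1 N and falls back if let go until a tooth rests on the pawl. Six saw teeth 10 mm apart on its front, undersides flat. The first click comes after 12 to 38 mm of lift (unknown), each next one 10 mm later. A click too many cannot be undone.
- head (a point): Centre of the top face of the yellow head plate on the column: 70 mm along x, 40 mm along y, 14 mm thick, 156 mm above the table when fully down, with 26 mm free below it above the tube. Axes as the stand's. Pinch it across y from above.
- coupon: Bright steel flat coupon to be laid on the head plate, 50 mm (x) x 100 mm (y, long) x 6 mm, 0.24 kg, lying on the table. Origin at the centre of its underside.
- marker: Paint marker with a red cap, 136 x 18 x 20 mm, bystander. Origin at the centre of its underside.
- pipe_ring: Dark sawn pipe ring, 68 mm across, 30 mm high, bystander. Origin at the centre of its underside.
- chisel: Cold chisel lying flat, 176 mm (x) x 22 x 21 mm, bystander. Origin at the centre of its underside.
- hex_bolt: Bright hex-head bolt lying down, 71 x 28 x 24 mm, bystander. Origin at the centre of its underside.

How it is judged:
On the way:
1. the column stands on its fourth notch on the pawl, at rest and let go, before the coupon is put on (contact force between notch_4 and anything else above 2 N and velocity of joint column between -0.01 and 0.01 m/s and contact force between the fingers and column below 0.2 N and horizontal distance between coupon and head above 0.06 m), for 0.3 s.
At the end, for the whole second after the job is handed in: Pawl carries the column (over 2 N) under its fourth notch, at rest. The coupon lies at rest flat on the head plate (underside within 4 mm of its top, tilt under 0.06 rad), centred within 12 mm, its length along the plate's within 0.2 rad (contact force between notch_4 and anything else above 2 N and velocity of joint column between -0.01 and 0.01 m/s and horizontal distance between coupon and head below 0.012 m and z of coupon in the frame of head between -0.004 and 0.004 m and angle between coupon's own z axis and vertical below 0.06 rad and angle between the y axis of coupon and the x axis of head, either way round below 0.2 rad and linear speed of coupon below 0.02 m/s); the robot touches nothing.
It fails at once if the column is dropped (falls faster than 0.2 m/s) (velocity of joint column below -0.2 m/s).
It fails at once if column and pawl press on each other with more than 25 N (contact force between column and pawl_box above 25 N).
It fails at once if the marker, pipe ring, chisel or hex bolt is moved more than 20 mm (distance of any of marker, pipe_ring, chisel, hex_bolt from where it was at the start of the episode above 0.02 m).
It also fails if it takes over 72 s, if anything falls off the work surface, if the arm or the gripper's body presses on something with over 40 N, if the wrist force passes 120 N, or if a joint passes its speed limit or range.

## Working session

There is one attempt and no reset: what is moved stays moved. The work goes in short steps, Python scripts to look and compute and a tool call to move; the robot and the scene stay as the last step left them, time stands still between calls to the robot, and variables do not carry over. Pictures are saved under pics/ and viewed, at most 10 in all, crops included, and the job is handed in when it is done.

Besides the shell and the picture viewer there is one more tool, called after "Request:" as name([rows], argument=value, ...), one row to a line, values as JSON. move_arm: Moves the arm, as the interface text tells. Its arguments: {"type":"object","properties":{"motion":{"type":"array","items":{"type":"object","properties":{"gripper":{"type":"number"},"dx":{"type":"number"},"dy":{"type":"number"},"dz":{"type":"number"},"turn":{"type":"number"}}}}},"required":["motion"]}

```bash
mkdir -p pics; ls
cat > h.py <<'E'
import numpy as np,cv2
from plant import robot
from scipy.spatial.transform import Rotation as R
def cap(n):
    s=robot.state(); c=robot.capture(n); im=c['pixels'][...,::-1].copy()
    K=np.array(c['camera_matrix'])
    if 'pose' in c: T=np.array(c['pose'])
    else:
        W=np.eye(4);W[:3,:3]=R.from_quat(s['ee_rot']).as_matrix();W[:3,3]=s['eef_pos'];T=W@np.array(c['hand_eye'])
    return im,K,T
def ray(u,v,K,T,z):
    d=T[:3,:3]@np.linalg.solve(K,[u,v,1]);o=T[:3,3];return o+d*(z-o[2])/d[2]
def proj(p,K,T):
    q=K@(T[:3,:3].T@(np.array(p)-T[:3,3]));return q[:2]/q[2]
E
python3 - <<'E'
from h import *
s=robot.state();print(s)
a,K,T=cap('scene');b,K2,T2=cap('top')
cv2.imwrite('pics/scene.png',a);cv2.imwrite('pics/top.png',b)
print(K,T,K2,T2)
E
```

```text
pics
{'time_s': 0.0, 'joints': array([ 1.05238512e+00,  4.91597484e-01,  1.55948035e+00, -2.53389648e-05,
        1.09171761e+00, -1.05609223e-01]), 'qvel': array([ 0.00028179, -0.00159728, -0.000268  , -0.00032228, -0.00106103,
        0.00057215]), 'joint_torque': array([ 2.57435444e-03, -6.12654305e+01, -2.58176994e+01,  6.93764328e-02,
        4.82794200e-02, -5.27550833e-05]), 'eef_pos': array([0.25060537, 0.57229387, 0.23302754]), 'ee_rot': array([ 2.04932856e-01,  9.78775849e-01, -5.75809609e-04, -1.73914916e-04]), 'wrist_force': array([-0.55812296,  0.02668435,  0.21321374]), 'wrist_torque': array([0.00312233, 0.02198862, 0.0405963 ]), 'gripper_force': 0.0, 'width': 0.0948784469468567}
[[470.59811784   0.         277.77586443]
 [  0.         470.59811784 210.79818105]
 [  0.           0.           1.        ]] [[ 0.75231077 -0.30521608  0.58384215 -0.08133806]
 [-0.65880102 -0.34433537  0.6688904  -0.69823066]
 [-0.0031186  -0.88784925 -0.46012387  0.57932237]
 [ 0.          0.          0.          1.        ]] [[485.76823364   0.         269.32374807]
 [  0.         485.76823364 204.98876954]
 [  0.           0.           1.        ]] [[ 0.01597363 -0.98447614  0.17479009  0.32522182]
 [-0.99983207 -0.01729743 -0.00605277  0.01644954]
 [ 0.00898223 -0.17466406 -0.98458711  1.31024726]
 [ 0.          0.          0.          1.        ]]
```

View pics/scene.png

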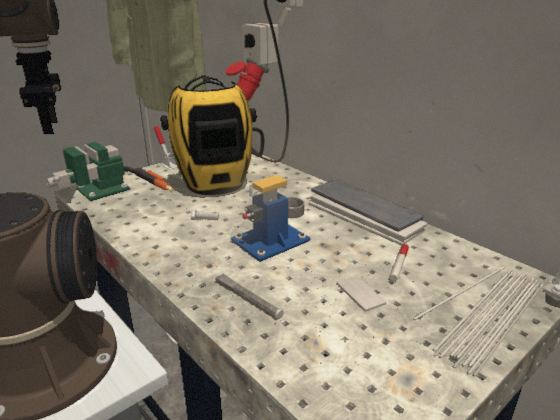

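View pics/top.png

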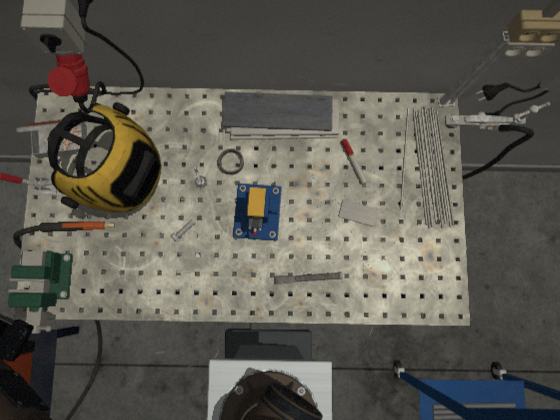

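The scene view shows the stand at (270,220), with its yellow head at (270,185), and the coupon at (362,292). In the top view the head is at (257,202), the coupon at (357,212), the marker at (352,160), the ring at (230,160), the chisel at (308,278) and the bolt at (184,230).

Run:
```python
from h import *
b,K,T=cap('top');a,Ka,Ta=cap('scene')
hsv=cv2.cvtColor(b,cv2.COLOR_BGR2HSV)
def rect(m,z,x0,y0,K=K,T=T):
    cs,_=cv2.findContours(m,cv2.RETR_EXTERNAL,cv2.CHAIN_APPROX_NONE)
    c=max(cs,key=cv2.contourArea).reshape(-1,2)+[x0,y0]
    P=np.array([ray(u,v,K,T,z)[:2] for u,v in c],np.float32)*1000
    r=cv2.minAreaRect(P);print(np.round(r[0],1),np.round(r[1],1),round(r[2],1)); return r,c
m=cv2.inRange(hsv,(15,120,90),(35,255,255))[170:240,235:285]
r,c=rect(m,.156,235,170);print(c.min(0),c.max(0))
m=cv2.inRange(hsv,(100,120,40),(125,255,255))[170:250,225:290]
rect(m,.01,225,170)
hs=cv2.cvtColor(a,cv2.COLOR_BGR2HSV)
m=cv2.inRange(hs,(15,120,90),(35,255,255))[165:205,248:300]
rect(m,.156,248,165,Ka,Ta)
# coupon: colour compare
crop=b[190:235,330:390]
print(b[212,357],b[205,350],b[225,340],b[195,375],b[212,385])
cv2.imwrite('pics/c.png',np.hstack([cv2.resize(crop,None,fx=6,fy=6,interpolation=2),cv2.resize(a[270:315,330:390],None,fx=6,fy=6,interpolation=2)]))
```

```text
[538.1  41.6] [39.3 70.2] 86.3
[247 187] [265 216]
[538.1  42. ] [116.6 147.3] 86.5
[530.3  29.2] [58.  80.7] 85.5
[132 143 149] [128 140 146] [158 177 182] [143 160 165] [130 146 151]
```

View pics/c.png

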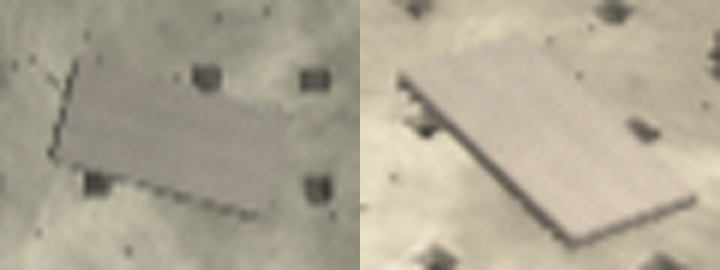

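The crop shows the coupon's top face with corners at about (343,200), (378,208), (374,226) and (339,216) in the top view. Its edges are clear in both views.

Request:
move_arm([
  {"turn": -0.83},
  {"turn": -0.83},
  {"turn": -0.83},
  {"turn": -0.83},
  {"dx": -0.4, "dy": -0.6},
  {"dx": -0.4, "dy": -0.7},
  {"dx": -0.4, "dy": -0.8},
  {"dx": -0.4, "dy": -0.8},
  {"dx": -0.4, "dy": -0.8},
  {"dx": -0.4, "dy": -0.8},
  {"dx": -0.4, "dy": -0.8},
  {"dx": -0.4, "dy": -0.8},
])

```text
invalid input at $.motion[0]: expected keys gripper, dx, dy, dz, turn
```

```bash
cat >> h.py <<'E'
def rel(x,y,z,yaw):
    "units of dx,dy,dz,turn to bring TCP there with tool y line at yaw deg (dx,dy after the turn)"
    s=robot.state();M=R.from_quat(s['ee_rot']).as_matrix();p=s['eef_pos']
    cur=np.degrees(np.arctan2(M[1,1],M[0,1]));d=(yaw-cur+90)%180-90
    a=np.radians(cur+d);yv=np.array([np.cos(a),np.sin(a)]);xv=np.array([-yv[1],yv[0]])
    D=np.array([x,y])-p[:2]
    print('pos',np.round(p,4),'yaw',round(cur,2),'tilt',np.round(M[:2,2],4),'t',round(s['time_s'],2),'| dx %.3f dy %.3f dz %.3f turn %.3f'%(D@xv/.04,D@yv/.04,(p[2]-z)/.04,-d/6),'F',np.round(s['wrist_force'],2),'w',round(s['width'],4),s['gripper_force'])
E
python3 - <<'E'
from h import *
im,K,T=cap('top');ims,Ka,Ta=cap('scene')
def f(c,K,T):
    P=np.array([ray(330+x/6,o+y/6,K,T,.006)[:2]*1000 for x,y,o in c],np.float32)
    r=cv2.minAreaRect(P);print(P.mean(0),r)
f([(77,62,190),(288,105,190),(265,213,190),(53,155,190)],K,T)
f([(400-360,73,270),(515-360,38,270),(697-360,200,270),(573-360,238,270)],Ka,Ta)
rel(.538,.0417,.233,86.3)
E
```

```text
[ 540.9082 -234.6479] ((541.330078125, -234.41490173339844), (98.84136962890625, 51.06895065307617), 76.91239166259766)
[ 537.5905  -237.76752] ((537.4093627929688, -238.1584014892578), (100.65306091308594, 46.812442779541016), 75.6758041381836)
pos [0.2507 0.5725 0.2335] yaw 66.35 tilt [-0.0001 -0.0002] t 0.3 | dx -8.025 dy -12.778 dz 0.012 turn -3.325 F [-0.92 -0.21 -0.65] w 0.095 0.0
```

Request:
move_arm([
  {"gripper": -1, "dx": 0, "dy": 0, "dz": 0, "turn": -0.83},
  {"gripper": -1, "dx": 0, "dy": 0, "dz": 0, "turn": -0.83},
  {"gripper": -1, "dx": 0, "dy": 0, "dz": 0, "turn": -0.83},
  {"gripper": -1, "dx": 0, "dy": 0, "dz": 0, "turn": -0.83},
  {"gripper": -1, "dx": -0.3, "dy": -0.5, "dz": 0, "turn": 0},
  {"gripper": -1, "dx": -0.4, "dy": -0.8, "dz": 0, "turn": 0},
  {"gripper": -1, "dx": -0.4, "dy": -0.8, "dz": 0, "turn": 0},
  {"gripper": -1, "dx": -0.4, "dy": -0.8, "dz": 0, "turn": 0},
  {"gripper": -1, "dx": -0.4, "dy": -0.8, "dz": 0, "turn": 0},
  {"gripper": -1, "dx": -0.4, "dy": -0.8, "dz": 0, "turn": 0},
  {"gripper": -1, "dx": -0.4, "dy": -0.8, "dz": 0, "turn": 0},
  {"gripper": -1, "dx": -0.4, "dy": -0.8, "dz": 0, "turn": 0},
])

```text
time_s: 1.3
eef_pos: [0.3588, 0.3194, 0.2338]
ee_rot: [0.032, 0.999, 0.0, 0.0]
wrist_force: [0.6, 1.3, 0.0]
width: 0.0949
gripper_force: 0.0
```

```bash
python3 -c "
from h import *
rel(.538,.0417,.233,86.3)"
```

```text
pos [0.3588 0.3194 0.2338] yaw 86.28 tilt [0.0003 0.0002] t 1.3 | dx -4.918 dy -6.638 dz 0.019 turn -0.003 F [0.65 1.28 0.03] w 0.0949 0.0
```

Request:
move_arm([
  {"gripper": -1, "dx": -0.5, "dy": -0.7, "dz": 0, "turn": 0},
  {"gripper": -1, "dx": -0.5, "dy": -0.7, "dz": 0, "turn": 0},
  {"gripper": -1, "dx": -0.5, "dy": -0.7, "dz": 0, "turn": 0},
  {"gripper": -1, "dx": -0.5, "dy": -0.7, "dz": 0, "turn": 0},
  {"gripper": -1, "dx": -0.5, "dy": -0.7, "dz": 0, "turn": 0},
  {"gripper": -1, "dx": -0.5, "dy": -0.7, "dz": 0, "turn": 0},
  {"gripper": -1, "dx": -0.5, "dy": -0.7, "dz": 0, "turn": 0},
  {"gripper": -1, "dx": -0.5, "dy": -0.7, "dz": 0, "turn": 0},
  {"gripper": -1, "dx": -0.5, "dy": -0.7, "dz": 0, "turn": 0},
  {"gripper": -1, "dx": -0.4, "dy": -0.34, "dz": 0, "turn": 0},
  {"gripper": -1, "dx": 0, "dy": 0, "dz": 0, "turn": 0},
])

```text
time_s: 2.22
eef_pos: [0.5391, 0.0403, 0.2334]
ee_rot: [0.034, 0.999, -0.0, 0.001]
wrist_force: [-0.5, 0.0, 0.1]
width: 0.0948
gripper_force: 0.0
```

Run:
```python
from h import *
rel(.538,.0417,.149,86.3)
im,K,T=cap('wrist');cv2.imwrite('pics/w1.png',im)
hsv=cv2.cvtColor(im,cv2.COLOR_BGR2HSV)
m=cv2.inRange(hsv,(15,120,90),(35,255,255))
cs,_=cv2.findContours(m,0,1)
c=max(cs,key=cv2.contourArea).reshape(-1,2)
P=np.array([ray(u,v,K,T,.156)[:2]*1000 for u,v in c],np.float32)
print(c.min(0),c.max(0),cv2.minAreaRect(P))
```

```text
pos [0.5391 0.0403 0.2334] yaw 86.09 tilt [ 0.0011 -0.0003] t 2.22 | dx 0.029 dy 0.033 dz 2.111 turn -0.035 F [-0.46  0.04  0.09] w 0.0948 0.0
[261 173] [313 264] ((536.9366455078125, 41.40446472167969), (39.34999084472656, 74.01348114013672), 86.42959594726562)
```

View pics/w1.png

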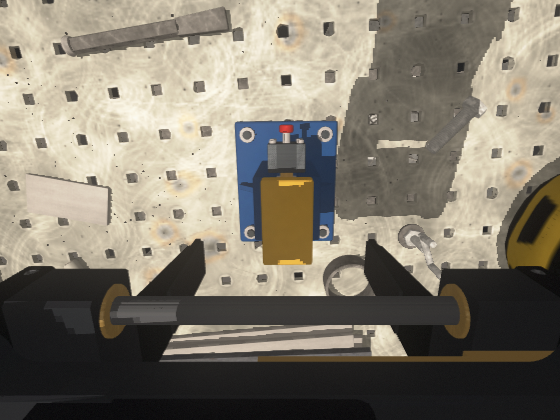

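The wrist view confirms that the head is centred between the fingers, with the plate at columns 261–313. The red knob shows at (286,128). Next: descend and grip.

Request:
move_arm([
  {"gripper": -1, "dx": 0.04, "dy": 0.03, "dz": 0.25, "turn": -0.04},
  {"gripper": -1, "dx": 0, "dy": 0, "dz": 0.4, "turn": 0},
  {"gripper": -1, "dx": 0, "dy": 0, "dz": 0.4, "turn": 0},
  {"gripper": -1, "dx": 0, "dy": 0, "dz": 0.4, "turn": 0},
  {"gripper": -1, "dx": 0, "dy": 0, "dz": 0.3, "turn": 0},
  {"gripper": -1, "dx": 0, "dy": 0, "dz": 0.25, "turn": 0},
  {"gripper": -1, "dx": 0, "dy": 0, "dz": 0.15, "turn": 0},
  {"gripper": -1, "dx": 0, "dy": 0, "dz": 0, "turn": 0},
])

```text
time_s: 2.93
eef_pos: [0.5345, 0.0452, 0.1465]
ee_rot: [0.03, 1.0, 0.0, -0.001]
wrist_force: [-0.2, 0.3, -0.1]
width: 0.0951
gripper_force: 0.0
```

Request:
move_arm([
  {"gripper": 1, "dx": 0, "dy": 0, "dz": 0, "turn": 0},
  {"gripper": 1, "dx": 0, "dy": 0, "dz": 0, "turn": 0},
  {"gripper": 1, "dx": 0, "dy": 0, "dz": 0, "turn": 0},
  {"gripper": 1, "dx": 0, "dy": 0, "dz": 0, "turn": 0},
  {"gripper": 1, "dx": 0, "dy": 0, "dz": 0, "turn": 0},
  {"gripper": 1, "dx": 0, "dy": 0, "dz": 0, "turn": 0},
  {"gripper": 1, "dx": 0, "dy": 0, "dz": 0, "turn": 0},
  {"gripper": 1, "dx": 0, "dy": 0, "dz": 0, "turn": 0},
])

```text
time_s: 3.6
eef_pos: [0.5354, 0.0444, 0.1477]
ee_rot: [0.03, 1.0, 0.0, 0.0]
wrist_force: [-0.5, 0.3, 1.0]
width: 0.0475
gripper_force: 0.0
```

```bash
cat >> h.py <<'E'
def knob():
    "z, wrist force z, knob world x (plane z=.09) from wrist and pixel from scene"
    s=robot.state();im,K,T=cap('wrist');hsv=cv2.cvtColor(im,cv2.COLOR_BGR2HSV)
    m=cv2.inRange(hsv,(0,150,90),(8,255,255))|cv2.inRange(hsv,(172,150,90),(180,255,255))
    m[:, :200]=0;m[:,400:]=0;m[260:]=0
    n,_,st,ce=cv2.connectedComponentsWithStats(m)
    if n<2: print('none');return
    i=1+np.argmax(st[1:,4]);l,t,w,h,A=st[i]
    y=im[...,2][:, :];
    print('t %.2f z %.4f w %.4f'%(s['time_s'],s['eef_pos'][2],s['width']),'F',np.round(s['wrist_force'],1),'knob px',np.round(ce[i],1),(l,t,w,h,A),'x@.07 %.1f mm'%(1000*ray(ce[i][0],t,K,T,.07)[0]), 'x@.09 %.1f'%(1000*ray(ce[i][0],t,K,T,.09)[0]))
E
python3 -c "
from h import *
knob()"
```

```text
t 3.60 z 0.1477 w 0.0475 F [-0.5  0.3  1. ] knob px [280.6 139.9] (np.int32(272), np.int32(135), np.int32(18), np.int32(11), np.int32(191)) x@.07 468.7 mm x@.09 467.6
```

Request:
move_arm([
  {"gripper": 1, "dx": -0.06, "dy": -0.06, "dz": 0, "turn": -0.04},
  {"gripper": 1, "dx": 0, "dy": 0, "dz": 0, "turn": 0},
  {"gripper": 1, "dx": 0, "dy": 0, "dz": 0, "turn": 0},
  {"gripper": 1, "dx": 0, "dy": 0, "dz": 0, "turn": 0},
  {"gripper": 1, "dx": 0, "dy": 0, "dz": 0, "turn": 0},
])

```text
time_s: 4.07
eef_pos: [0.5356, 0.0423, 0.1475]
ee_rot: [0.028, 1.0, 0.0, -0.002]
wrist_force: [-11.5, 2.2, 6.3]
width: 0.0398
gripper_force: 30.0
```

```bash
python3 -c "
from h import *
rel(.538,.0417,.147,86.3);knob()"
```

```text
pos [0.5356 0.0423 0.1475] yaw 86.75 tilt [-0.0045  0.0005] t 4.07 | dx -0.061 dy -0.012 dz 0.013 turn 0.076 F [-11.55   2.18   6.26] w 0.0398 29.997120201587677
t 4.07 z 0.1475 w 0.0398 F [-11.5   2.2   6.3] knob px [284.4 139.8] (np.int32(276), np.int32(135), np.int32(18), np.int32(11), np.int32(189)) x@.07 468.7 mm x@.09 467.7
```

Request:
move_arm([
  {"gripper": 1, "dx": 0.06, "dy": 0, "dz": 0, "turn": 0.04},
  {"gripper": 1, "dx": 0, "dy": 0, "dz": -0.02, "turn": 0},
  {"gripper": 1, "dx": 0, "dy": 0, "dz": 0, "turn": 0},
])

```text
time_s: 4.37
eef_pos: [0.5355, 0.0423, 0.1483]
ee_rot: [0.03, 1.0, 0.0, 0.0]
wrist_force: [3.5, 4.3, -3.8]
width: 0.0398
gripper_force: 30.0
```

```bash
python3 -c "
from h import *
rel(.538,.0417,.147,86.3);knob()"
```

```text
pos [0.5355 0.0423 0.1483] yaw 86.54 tilt [0.0007 0.0002] t 4.37 | dx -0.064 dy -0.011 dz 0.032 turn 0.040 F [ 3.54  4.33 -3.76] w 0.0398 30.002354979515076
t 4.37 z 0.1483 w 0.0398 F [ 3.5  4.3 -3.8] knob px [284.2 139.5] (np.int32(275), np.int32(135), np.int32(19), np.int32(10), np.int32(182)) x@.07 469.0 mm x@.09 467.9
```

Request:
move_arm([
  {"gripper": 1, "dx": 0, "dy": 0, "dz": -0.025, "turn": 0},
  {"gripper": 1, "dx": 0, "dy": 0, "dz": -0.05, "turn": 0},
  {"gripper": 1, "dx": 0, "dy": 0, "dz": -0.05, "turn": 0},
  {"gripper": 1, "dx": 0, "dy": 0, "dz": -0.025, "turn": 0},
  {"gripper": 1, "dx": 0, "dy": 0, "dz": 0, "turn": 0},
])

```text
time_s: 4.83
eef_pos: [0.5355, 0.0423, 0.1544]
ee_rot: [0.03, 1.0, 0.0, 0.0]
wrist_force: [3.1, 4.1, -3.4]
width: 0.0401
gripper_force: 30.0
```

```bash
python3 -c "
from h import *
knob()"
```

```text
t 4.83 z 0.1544 w 0.0401 F [ 3.1  4.1 -3.4] knob px [284.  138.8] (np.int32(276), np.int32(134), np.int32(18), np.int32(11), np.int32(178)) x@.07 468.6 mm x@.09 467.5
```

Request:
move_arm([
  {"gripper": 1, "dx": 0, "dy": 0, "dz": -0.025, "turn": 0},
  {"gripper": 1, "dx": 0, "dy": 0, "dz": -0.025, "turn": 0},
  {"gripper": 1, "dx": 0, "dy": 0, "dz": -0.025, "turn": 0},
  {"gripper": 1, "dx": 0, "dy": 0, "dz": 0, "turn": 0},
])

```text
time_s: 5.22
eef_pos: [0.5354, 0.0423, 0.1573]
ee_rot: [0.03, 1.0, 0.0, 0.0]
wrist_force: [3.4, 3.6, -4.0]
width: 0.0397
gripper_force: 30.0
```

```bash
python3 -c "
from h import *
knob()"
```

```text
t 5.22 z 0.1573 w 0.0397 F [ 3.4  3.6 -4. ] knob px [284.  138.4] (np.int32(276), np.int32(134), np.int32(17), np.int32(10), np.int32(168)) x@.07 468.7 mm x@.09 467.7
```

Request:
move_arm([
  {"gripper": 1, "dx": 0, "dy": 0, "dz": -0.025, "turn": 0},
  {"gripper": 1, "dx": 0, "dy": 0, "dz": -0.025, "turn": 0},
  {"gripper": 1, "dx": 0, "dy": 0, "dz": -0.025, "turn": 0},
  {"gripper": 1, "dx": 0, "dy": 0, "dz": 0, "turn": 0},
])

```text
time_s: 5.6
eef_pos: [0.5354, 0.0423, 0.1603]
ee_rot: [0.03, 1.0, 0.0, 0.0]
wrist_force: [3.4, 3.9, -4.2]
width: 0.0397
gripper_force: 30.0
```

```bash
python3 -c "
from h import *
knob()"
```

```text
t 5.60 z 0.1603 w 0.0397 F [ 3.4  3.9 -4.2] knob px [284.  138.4] (np.int32(276), np.int32(134), np.int32(17), np.int32(10), np.int32(165)) x@.07 468.9 mm x@.09 467.8
```

Request:
move_arm([
  {"gripper": 1, "dx": 0, "dy": 0, "dz": -0.025, "turn": 0},
  {"gripper": 1, "dx": 0, "dy": 0, "dz": -0.025, "turn": 0},
  {"gripper": 1, "dx": 0, "dy": 0, "dz": 0, "turn": 0},
])

```text
time_s: 5.9
eef_pos: [0.5354, 0.0423, 0.1623]
ee_rot: [0.03, 1.0, 0.0, 0.0]
wrist_force: [3.1, 4.5, -3.6]
width: 0.0397
gripper_force: 30.0
```

```bash
python3 -c "
from h import *
knob()"
```

```text
t 5.90 z 0.1623 w 0.0397 F [ 3.1  4.5 -3.6] knob px [284.1 138.3] (np.int32(276), np.int32(134), np.int32(17), np.int32(10), np.int32(162)) x@.07 469.0 mm x@.09 467.9
```

Request:
move_arm([
  {"gripper": 1, "dx": 0, "dy": 0, "dz": -0.025, "turn": 0},
  {"gripper": 1, "dx": 0, "dy": 0, "dz": -0.025, "turn": 0},
  {"gripper": 1, "dx": 0, "dy": 0, "dz": 0, "turn": 0},
])

```text
time_s: 6.2
eef_pos: [0.5354, 0.0423, 0.1643]
ee_rot: [0.03, 1.0, 0.0, 0.0]
wrist_force: [3.4, 4.1, -3.3]
width: 0.0399
gripper_force: 30.0
```

```bash
python3 -c "
from h import *
knob()"
```

```text
t 6.20 z 0.1643 w 0.0399 F [ 3.4  4.1 -3.3] knob px [284.  137.9] (np.int32(276), np.int32(133), np.int32(17), np.int32(10), np.int32(152)) x@.07 468.3 mm x@.09 467.4
```

Request:
move_arm([
  {"gripper": 1, "dx": 0, "dy": 0, "dz": -0.025, "turn": 0},
  {"gripper": 1, "dx": 0, "dy": 0, "dz": -0.025, "turn": 0},
  {"gripper": 1, "dx": 0, "dy": 0, "dz": 0, "turn": 0},
])

```text
time_s: 6.5
eef_pos: [0.5354, 0.0423, 0.1663]
ee_rot: [0.03, 1.0, 0.0, 0.0]
wrist_force: [2.7, 4.6, -4.5]
width: 0.0398
gripper_force: 30.0
```

```bash
python3 -c "
from h import *
knob()"
```

```text
t 6.50 z 0.1663 w 0.0398 F [ 2.7  4.6 -4.5] knob px [284.  137.5] (np.int32(276), np.int32(133), np.int32(17), np.int32(10), np.int32(165)) x@.07 468.4 mm x@.09 467.5
```

Request:
move_arm([
  {"gripper": 1, "dx": 0, "dy": 0, "dz": -0.025, "turn": 0},
  {"gripper": 1, "dx": 0, "dy": 0, "dz": -0.025, "turn": 0},
  {"gripper": 1, "dx": 0, "dy": 0, "dz": 0, "turn": 0},
])

```text
time_s: 6.8
eef_pos: [0.5354, 0.0423, 0.1683]
ee_rot: [0.03, 1.0, 0.0, 0.0]
wrist_force: [4.3, 4.2, -4.1]
width: 0.0399
gripper_force: 30.0
```

```bash
python3 -c "
from h import *
knob()"
```

```text
t 6.80 z 0.1683 w 0.0399 F [ 4.3  4.2 -4.1] knob px [284.  137.4] (np.int32(276), np.int32(133), np.int32(17), np.int32(10), np.int32(163)) x@.07 468.5 mm x@.09 467.5
```

Run:
```python
from h import *
for n,r in(('scene',(150,210,248,300)),):
    a,K,T=cap(n);m=cv2.inRange(cv2.cvtColor(a,cv2.COLOR_BGR2HSV),(15,120,90),(35,255,255))[r[0]:r[1],r[2]:r[3]]
    ys,xs=np.nonzero(m);print(ys.min()+r[0],ys.max()+r[0],xs.min()+r[2],xs.max()+r[2],len(ys))
b=cv2.imread('pics/scene.png');m=cv2.inRange(cv2.cvtColor(b,cv2.COLOR_BGR2HSV),(15,120,90),(35,255,255))[150:210,248:300]
ys,xs=np.nonzero(m);print(ys.min()+150,ys.max()+150,xs.min()+248,xs.max()+248,len(ys))
c=np.array([.538,.042,.142]);print(proj(c,K,T),proj(c+[0,0,.02],K,T))
```

```text
150 183 248 286 251
150 192 248 286 392
[268.71657214 186.046962  ] [268.60909158 177.86180269]
```

Request:
move_arm([
  {"gripper": 1, "dx": 0, "dy": 0, "dz": -0.025, "turn": 0},
  {"gripper": 1, "dx": 0, "dy": 0, "dz": -0.025, "turn": 0},
  {"gripper": 1, "dx": 0, "dy": 0, "dz": 0, "turn": 0},
])

```text
time_s: 7.15
eef_pos: [0.5354, 0.0423, 0.1703]
ee_rot: [0.03, 1.0, 0.0, 0.0]
wrist_force: [3.6, 4.4, -3.7]
width: 0.0399
gripper_force: 30.0
```

```bash
python3 -c "
from h import *
knob()"
```

```text
t 7.15 z 0.1703 w 0.0399 F [ 3.6  4.4 -3.7] knob px [284.  137.3] (np.int32(276), np.int32(133), np.int32(17), np.int32(10), np.int32(158)) x@.07 468.6 mm x@.09 467.6
```

Request:
move_arm([
  {"gripper": 1, "dx": 0, "dy": 0, "dz": -0.025, "turn": 0},
  {"gripper": 1, "dx": 0, "dy": 0, "dz": -0.025, "turn": 0},
  {"gripper": 1, "dx": 0, "dy": 0, "dz": 0, "turn": 0},
])

```text
time_s: 7.45
eef_pos: [0.5355, 0.0423, 0.1719]
ee_rot: [0.03, 1.0, 0.0, 0.0]
wrist_force: [5.4, 4.0, -9.2]
width: 0.0399
gripper_force: 30.0
```

```bash
python3 -c "
from h import *
knob()"
```

```text
t 7.45 z 0.1719 w 0.0399 F [ 5.4  4.  -9.2] knob px [284.1 136.3] (np.int32(276), np.int32(132), np.int32(17), np.int32(10), np.int32(156)) x@.07 467.9 mm x@.09 467.0
```

Request:
move_arm([
  {"gripper": 1, "dx": 0, "dy": 0, "dz": -0.025, "turn": 0},
  {"gripper": 1, "dx": 0, "dy": 0, "dz": -0.025, "turn": 0},
  {"gripper": 1, "dx": 0, "dy": 0, "dz": 0, "turn": 0},
])

```text
time_s: 7.75
eef_pos: [0.5355, 0.0423, 0.1738]
ee_rot: [0.03, 1.0, 0.0, -0.0]
wrist_force: [4.9, 4.2, -9.3]
width: 0.0399
gripper_force: 30.0
```

```bash
python3 -c "
from h import *
knob()"
```

```text
t 7.75 z 0.1738 w 0.0399 F [ 4.9  4.2 -9.3] knob px [284. 134.] (np.int32(276), np.int32(130), np.int32(17), np.int32(9), np.int32(147)) x@.07 466.5 mm x@.09 465.7
```

Request:
move_arm([
  {"gripper": 1, "dx": 0, "dy": 0, "dz": -0.025, "turn": 0},
  {"gripper": 1, "dx": 0, "dy": 0, "dz": -0.025, "turn": 0},
  {"gripper": 1, "dx": 0, "dy": 0, "dz": 0, "turn": 0},
])

```text
time_s: 8.05
eef_pos: [0.5354, 0.0423, 0.1757]
ee_rot: [0.03, 1.0, 0.0, -0.0]
wrist_force: [6.2, 4.2, -11.6]
width: 0.0398
gripper_force: 30.0
```

```bash
python3 -c "
from h import *
knob()"
```

```text
t 8.05 z 0.1757 w 0.0398 F [  6.2   4.2 -11.6] knob px [284.3 131.3] (np.int32(277), np.int32(127), np.int32(16), np.int32(10), np.int32(149)) x@.07 464.2 mm x@.09 463.6
```

The spring ramp began at z≈0.171, so the first click should come at about 0.177. I'll take fine steps here.

Request:
move_arm([
  {"gripper": 1, "dx": 0, "dy": 0, "dz": -0.025, "turn": 0},
  {"gripper": 1, "dx": 0, "dy": 0, "dz": 0, "turn": 0},
])

```text
time_s: 8.27
eef_pos: [0.5355, 0.0423, 0.1767]
ee_rot: [0.03, 1.0, 0.0, -0.0]
wrist_force: [5.4, 3.3, -10.6]
width: 0.0397
gripper_force: 30.0
```

```bash
python3 -c "
from h import *
knob()"
```

```text
t 8.27 z 0.1767 w 0.0397 F [  5.4   3.3 -10.6] knob px [284.4 130.4] (np.int32(277), np.int32(126), np.int32(16), np.int32(10), np.int32(149)) x@.07 463.5 mm x@.09 463.0
```

Request:
move_arm([
  {"gripper": 1, "dx": 0, "dy": 0, "dz": -0.025, "turn": 0},
  {"gripper": 1, "dx": 0, "dy": 0, "dz": 0, "turn": 0},
])

```text
time_s: 8.48
eef_pos: [0.5355, 0.0423, 0.1781]
ee_rot: [0.03, 1.0, 0.0, 0.0]
wrist_force: [1.9, 4.3, 0.3]
width: 0.0398
gripper_force: 30.0
```

```bash
python3 -c "
from h import *
knob()"
```

```text
t 8.48 z 0.1781 w 0.0398 F [1.9 4.3 0.3] knob px [284.2 136.8] (np.int32(277), np.int32(133), np.int32(16), np.int32(9), np.int32(134)) x@.07 469.0 mm x@.09 468.1
```

Request:
move_arm([
  {"gripper": 1, "dx": 0, "dy": 0, "dz": -0.025, "turn": 0},
  {"gripper": 1, "dx": 0, "dy": 0, "dz": 0, "turn": 0},
])

```text
time_s: 8.7
eef_pos: [0.5355, 0.0423, 0.1793]
ee_rot: [0.03, 1.0, 0.0, 0.0]
wrist_force: [3.6, 4.9, -4.1]
width: 0.0399
gripper_force: 30.0
```

```bash
python3 -c "
from h import *
knob()"
```

```text
t 8.70 z 0.1793 w 0.0399 F [ 3.6  4.9 -4.1] knob px [284.1 136.7] (np.int32(277), np.int32(132), np.int32(16), np.int32(10), np.int32(135)) x@.07 468.3 mm x@.09 467.4
```

Request:
move_arm([
  {"gripper": 1, "dx": 0, "dy": 0, "dz": -0.025, "turn": 0},
  {"gripper": 1, "dx": 0, "dy": 0, "dz": 0, "turn": 0},
])

```text
time_s: 8.92
eef_pos: [0.5354, 0.0423, 0.1803]
ee_rot: [0.03, 1.0, 0.0, 0.0]
wrist_force: [3.0, 3.9, -3.9]
width: 0.0396
gripper_force: 30.0
```

```bash
python3 -c "
from h import *
knob()"
```

```text
t 8.92 z 0.1803 w 0.0396 F [ 3.   3.9 -3.9] knob px [284.  136.4] (np.int32(277), np.int32(132), np.int32(15), np.int32(10), np.int32(138)) x@.07 468.3 mm x@.09 467.4
```

Click 1 came at z≈0.1775. Clicks 2, 3 and 4 should follow at about 0.1875, 0.1975 and 0.2075.

Request:
move_arm([
  {"gripper": 1, "dx": 0, "dy": 0, "dz": -0.04, "turn": 0},
  {"gripper": 1, "dx": 0, "dy": 0, "dz": -0.04, "turn": 0},
  {"gripper": 1, "dx": 0, "dy": 0, "dz": -0.04, "turn": 0},
  {"gripper": 1, "dx": 0, "dy": 0, "dz": -0.03, "turn": 0},
  {"gripper": 1, "dx": 0, "dy": 0, "dz": 0, "turn": 0},
])

```text
time_s: 9.38
eef_pos: [0.5354, 0.0423, 0.1859]
ee_rot: [0.03, 1.0, 0.0, 0.0]
wrist_force: [5.3, 4.6, -8.8]
width: 0.0399
gripper_force: 30.0
```

```bash
python3 -c "
from h import *
knob()"
```

```text
t 9.38 z 0.1859 w 0.0399 F [ 5.3  4.6 -8.8] knob px [284.1 130.4] (np.int32(277), np.int32(126), np.int32(15), np.int32(9), np.int32(122)) x@.07 463.8 mm x@.09 463.2
```

Request:
move_arm([
  {"gripper": 1, "dx": 0, "dy": 0, "dz": -0.025, "turn": 0},
  {"gripper": 1, "dx": 0, "dy": 0, "dz": -0.025, "turn": 0},
  {"gripper": 1, "dx": 0, "dy": 0, "dz": -0.025, "turn": 0},
  {"gripper": 1, "dx": 0, "dy": 0, "dz": -0.025, "turn": 0},
  {"gripper": 1, "dx": 0, "dy": 0, "dz": 0, "turn": 0},
])

```text
time_s: 9.85
eef_pos: [0.5354, 0.0423, 0.1903]
ee_rot: [0.03, 1.0, 0.0, 0.0]
wrist_force: [4.0, 4.6, -4.4]
width: 0.0397
gripper_force: 30.0
```

```bash
python3 -c "
from h import *
knob()"
```

```text
t 9.85 z 0.1903 w 0.0397 F [ 4.   4.6 -4.4] knob px [284.  135.8] (np.int32(277), np.int32(132), np.int32(15), np.int32(9), np.int32(128)) x@.07 468.8 mm x@.09 467.9
```

Click 2 is done. Click 3 gets the same treatment.

Request:
move_arm([
  {"gripper": 1, "dx": 0, "dy": 0, "dz": -0.04, "turn": 0},
  {"gripper": 1, "dx": 0, "dy": 0, "dz": -0.04, "turn": 0},
  {"gripper": 1, "dx": 0, "dy": 0, "dz": -0.04, "turn": 0},
  {"gripper": 1, "dx": 0, "dy": 0, "dz": -0.03, "turn": 0},
  {"gripper": 1, "dx": 0, "dy": 0, "dz": 0, "turn": 0},
])

```text
time_s: 10.32
eef_pos: [0.5354, 0.0423, 0.1959]
ee_rot: [0.03, 1.0, 0.0, 0.0]
wrist_force: [5.1, 4.5, -8.0]
width: 0.0398
gripper_force: 30.0
```

```bash
python3 -c "
from h import *
knob()"
```

```text
t 10.32 z 0.1959 w 0.0398 F [ 5.1  4.5 -8. ] knob px [284.1 130. ] (np.int32(277), np.int32(126), np.int32(15), np.int32(9), np.int32(126)) x@.07 464.0 mm x@.09 463.5
```

Request:
move_arm([
  {"gripper": 1, "dx": 0, "dy": 0, "dz": -0.025, "turn": 0},
  {"gripper": 1, "dx": 0, "dy": 0, "dz": -0.025, "turn": 0},
  {"gripper": 1, "dx": 0, "dy": 0, "dz": -0.025, "turn": 0},
  {"gripper": 1, "dx": 0, "dy": 0, "dz": -0.025, "turn": 0},
  {"gripper": 1, "dx": 0, "dy": 0, "dz": 0, "turn": 0},
])

```text
time_s: 10.78
eef_pos: [0.5354, 0.0423, 0.2003]
ee_rot: [0.03, 1.0, 0.0, 0.0]
wrist_force: [3.5, 5.0, -4.5]
width: 0.0396
gripper_force: 30.0
```

```bash
python3 -c "
from h import *
knob()"
```

```text
t 10.78 z 0.2003 w 0.0396 F [ 3.5  5.  -4.5] knob px [284.1 134.8] (np.int32(277), np.int32(131), np.int32(15), np.int32(9), np.int32(126)) x@.07 468.4 mm x@.09 467.5
```

Request:
move_arm([
  {"gripper": 1, "dx": 0, "dy": 0, "dz": -0.04, "turn": 0},
  {"gripper": 1, "dx": 0, "dy": 0, "dz": -0.04, "turn": 0},
  {"gripper": 1, "dx": 0, "dy": 0, "dz": -0.04, "turn": 0},
  {"gripper": 1, "dx": 0, "dy": 0, "dz": -0.03, "turn": 0},
  {"gripper": 1, "dx": 0, "dy": 0, "dz": 0, "turn": 0},
])

```text
time_s: 11.25
eef_pos: [0.5354, 0.0423, 0.2059]
ee_rot: [0.03, 1.0, 0.0, 0.0]
wrist_force: [5.1, 5.0, -8.3]
width: 0.0398
gripper_force: 30.0
```

```bash
python3 -c "
from h import *
knob()"
```

```text
t 11.25 z 0.2059 w 0.0398 F [ 5.1  5.  -8.3] knob px [284.1 129.5] (np.int32(277), np.int32(126), np.int32(15), np.int32(8), np.int32(114)) x@.07 464.3 mm x@.09 463.8
```

Request:
move_arm([
  {"gripper": 1, "dx": 0, "dy": 0, "dz": -0.025, "turn": 0},
  {"gripper": 1, "dx": 0, "dy": 0, "dz": -0.025, "turn": 0},
  {"gripper": 1, "dx": 0, "dy": 0, "dz": -0.025, "turn": 0},
  {"gripper": 1, "dx": 0, "dy": 0, "dz": -0.025, "turn": 0},
  {"gripper": 1, "dx": 0, "dy": 0, "dz": 0, "turn": 0},
])

```text
time_s: 11.72
eef_pos: [0.5354, 0.0423, 0.2103]
ee_rot: [0.03, 1.0, 0.0, 0.0]
wrist_force: [4.3, 4.4, -4.2]
width: 0.0398
gripper_force: 30.0
```

```bash
python3 -c "
from h import *
knob()"
```

```text
t 11.72 z 0.2103 w 0.0398 F [ 4.3  4.4 -4.2] knob px [284.1 134.4] (np.int32(278), np.int32(131), np.int32(14), np.int32(8), np.int32(103)) x@.07 468.9 mm x@.09 468.0
```

Four clicks are done. Now lower it gently.

Request:
move_arm([
  {"gripper": 1, "dx": 0, "dy": 0, "dz": 0.015, "turn": 0},
  {"gripper": 1, "dx": 0, "dy": 0, "dz": 0.015, "turn": 0},
  {"gripper": 1, "dx": 0, "dy": 0, "dz": 0.01, "turn": 0},
  {"gripper": 1, "dx": 0, "dy": 0, "dz": 0, "turn": 0},
])

```text
time_s: 12.1
eef_pos: [0.5354, 0.0423, 0.2086]
ee_rot: [0.03, 1.0, 0.0, 0.0]
wrist_force: [3.8, 3.8, -5.2]
width: 0.0398
gripper_force: 30.0
```

Request:
move_arm([
  {"gripper": 1, "dx": 0, "dy": 0, "dz": 0.01, "turn": 0},
  {"gripper": 1, "dx": 0, "dy": 0, "dz": 0, "turn": 0},
  {"gripper": 1, "dx": 0, "dy": 0, "dz": 0, "turn": 0},
])

```text
time_s: 12.35
eef_pos: [0.5354, 0.0423, 0.2083]
ee_rot: [0.03, 1.0, 0.0, 0.0]
wrist_force: [2.5, 4.1, -4.3]
width: 0.0396
gripper_force: 30.0
```

Request:
move_arm([
  {"gripper": 1, "dx": 0, "dy": 0, "dz": 0.01, "turn": 0},
  {"gripper": 1, "dx": 0, "dy": 0, "dz": 0, "turn": 0},
  {"gripper": 1, "dx": 0, "dy": 0, "dz": 0, "turn": 0},
])

```text
time_s: 12.6
eef_pos: [0.5354, 0.0423, 0.2083]
ee_rot: [0.03, 1.0, 0.0, 0.0]
wrist_force: [2.8, 4.9, 1.5]
width: 0.0398
gripper_force: 30.0
```

Request:
move_arm([
  {"gripper": 1, "dx": 0, "dy": 0, "dz": 0.01, "turn": 0},
  {"gripper": 1, "dx": 0, "dy": 0, "dz": 0, "turn": 0},
  {"gripper": 1, "dx": 0, "dy": 0, "dz": 0, "turn": 0},
])

```text
time_s: 12.85
eef_pos: [0.5354, 0.0423, 0.2082]
ee_rot: [0.03, 1.0, 0.0, 0.001]
wrist_force: [1.7, 5.1, 4.0]
width: 0.0398
gripper_force: 30.0
```

It is resting on the pawl. I'll relax slightly, open and rise.

Request:
move_arm([
  {"gripper": 1, "dx": 0, "dy": 0, "dz": -0.01, "turn": 0},
  {"gripper": -1, "dx": 0, "dy": 0, "dz": 0, "turn": 0},
  {"gripper": -1, "dx": 0, "dy": 0, "dz": 0, "turn": 0},
  {"gripper": -1, "dx": 0, "dy": 0, "dz": 0, "turn": 0},
  {"gripper": -1, "dx": 0, "dy": 0, "dz": 0, "turn": 0},
  {"gripper": -1, "dx": 0, "dy": 0, "dz": 0, "turn": 0},
  {"gripper": -1, "dx": 0, "dy": 0, "dz": 0, "turn": 0},
  {"gripper": -1, "dx": 0, "dy": 0, "dz": 0, "turn": 0},
])

```text
time_s: 13.52
eef_pos: [0.5352, 0.042, 0.208]
ee_rot: [0.031, 1.0, 0.0, -0.0]
wrist_force: [1.0, -0.7, -0.2]
width: 0.0812
gripper_force: 0.0
```

Run:
```python
from h import *
knob(); rel(.538,.0417,.21,86.3)
```

```text
t 13.52 z 0.2080 w 0.0812 F [ 1.  -0.7 -0.2] knob px [284.4 134.5] (np.int32(278), np.int32(131), np.int32(14), np.int32(8), np.int32(110)) x@.07 468.5 mm x@.09 467.6
pos [0.5352 0.042  0.208 ] yaw 86.5 tilt [-0.      0.0001] t 13.57 | dx -0.071 dy -0.004 dz -0.050 turn 0.034 F [-0.93  0.8  -0.98] w 0.0853 0.0
```

Request:
move_arm([
  {"gripper": -1, "dx": 0, "dy": 0, "dz": -0.1, "turn": 0},
  {"gripper": -1, "dx": 0, "dy": 0, "dz": -0.3, "turn": 0},
  {"gripper": -1, "dx": 0, "dy": 0, "dz": -0.5, "turn": 0},
  {"gripper": -1, "dx": 0, "dy": 0, "dz": -0.6, "turn": 0},
  {"gripper": -1, "dx": 0, "dy": 0, "dz": -0.5, "turn": 0},
  {"gripper": -1, "dx": 0, "dy": 0, "dz": 0, "turn": 0},
])

```text
time_s: 14.07
eef_pos: [0.5363, 0.0421, 0.292]
ee_rot: [0.03, 1.0, 0.0, 0.003]
wrist_force: [0.6, -0.2, -0.1]
width: 0.095
gripper_force: 0.0
```

Run:
```python
from h import *
rel(.540,-.236,.15,76.5-90)
im,K,T=cap('wrist')
m=cv2.inRange(cv2.cvtColor(im,cv2.COLOR_BGR2HSV),(15,120,90),(35,255,255))
cs,_=cv2.findContours(m[:,200:400],0,1)
c=max(cs,key=cv2.contourArea).reshape(-1,2)+[200,0]
P=np.array([ray(u,v,K,T,.2165)[:2]*1000 for u,v in c],np.float32);print(c.min(0),c.max(0),cv2.minAreaRect(P))
```

```text
pos [0.5363 0.0421 0.292 ] yaw 86.52 tilt [ 0.006  -0.0002] t 14.07 | dx 6.739 dy -1.712 dz 3.551 turn -13.331 F [ 0.62 -0.19 -0.09] w 0.095 0.0
[259 181] [311 268] ((538.5174560546875, 41.11322784423828), (39.418846130371094, 71.0826644897461), 86.3292465209961)
```

Request:
move_arm([
  {"gripper": -1, "dx": -0.06, "dy": -0.5, "dz": 0, "turn": 0},
  {"gripper": -1, "dx": -0.06, "dy": -0.9, "dz": 0, "turn": 0},
  {"gripper": -1, "dx": -0.06, "dy": -0.9, "dz": 0, "turn": 0},
  {"gripper": -1, "dx": -0.06, "dy": -0.9, "dz": 0, "turn": 0},
  {"gripper": -1, "dx": -0.06, "dy": -0.9, "dz": 0, "turn": 0},
  {"gripper": -0.35, "dx": -0.06, "dy": -0.9, "dz": 0, "turn": 0},
  {"gripper": -0.35, "dx": -0.06, "dy": -0.9, "dz": 0, "turn": 0},
  {"gripper": -0.35, "dx": -0.06, "dy": -0.6, "dz": 0, "turn": 0.5},
  {"gripper": -0.35, "dx": 0, "dy": -0.43, "dz": 0, "turn": 1},
  {"gripper": -0.35, "dx": 0, "dy": 0, "dz": 0.2, "turn": 1},
  {"gripper": -0.35, "dx": 0, "dy": 0, "dz": 0.2, "turn": 1},
  {"gripper": -0.35, "dx": 0, "dy": 0, "dz": 0.2, "turn": 1},
])

```text
time_s: 15.12
eef_pos: [0.5361, -0.236, 0.2625]
ee_rot: [0.266, 0.964, 0.0, -0.001]
wrist_force: [0.0, -0.2, -0.2]
width: 0.0647
gripper_force: 0.0
```

Request:
move_arm([
  {"gripper": -0.35, "dx": 0, "dy": 0, "dz": 0.2, "turn": 1},
  {"gripper": -0.35, "dx": 0, "dy": 0, "dz": 0.2, "turn": 1},
  {"gripper": -0.35, "dx": 0, "dy": 0, "dz": 0.2, "turn": 1},
  {"gripper": -0.35, "dx": 0, "dy": 0, "dz": 0.2, "turn": 1},
  {"gripper": -0.35, "dx": 0, "dy": 0, "dz": 0.2, "turn": 1},
  {"gripper": -0.35, "dx": 0, "dy": 0, "dz": 0.2, "turn": 1},
  {"gripper": -0.35, "dx": 0, "dy": 0, "dz": 0.2, "turn": 1},
  {"gripper": -0.35, "dx": 0, "dy": 0, "dz": 0.2, "turn": 1},
  {"gripper": -0.35, "dx": 0, "dy": 0, "dz": 0.2, "turn": 1},
  {"gripper": -0.35, "dx": 0, "dy": 0, "dz": 0.2, "turn": 1},
  {"gripper": -0.35, "dx": 0, "dy": 0, "dz": 0.2, "turn": 1},
  {"gripper": -0.35, "dx": 0, "dy": 0, "dz": 0, "turn": 1},
])

```text
time_s: 16.12
eef_pos: [0.5356, -0.2351, 0.1734]
ee_rot: [0.781, 0.624, -0.001, -0.002]
wrist_force: [0.4, -0.6, 0.9]
width: 0.064
gripper_force: 0.0
```

Run:
```python
from h import *
rel(.540,-.236,.15,-13.5)
im,K,T=cap('wrist');cv2.imwrite('pics/w2.png',im)
print(proj([.54,-.236,.006],K,T), robot.state()['joints'])
```

```text
pos [ 0.5356 -0.2351  0.1734] yaw -12.79 tilt [-0.0033  0.002 ] t 16.12 | dx 0.005 dy 0.112 dz 0.586 turn 0.118 F [ 0.38 -0.6   0.85] w 0.064 0.0
[288.5786631  194.92821307] [-5.26634119e-01  5.01760112e-01  1.72270379e+00  1.63956782e-04
  9.20153625e-01 -2.96054535e-01]
```

View pics/w2.png

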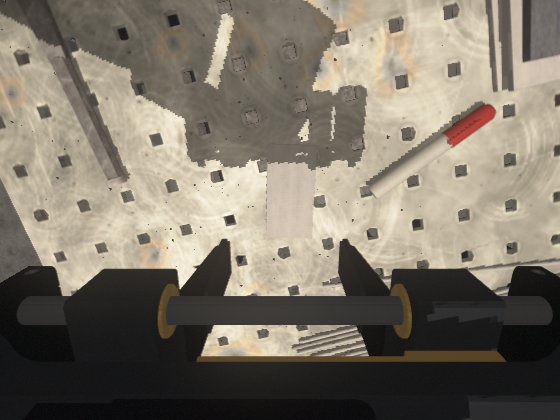

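The coupon shows at columns 267–315 and rows ~163–238. The marker's tail is at (372,192), to the right of the finger path.

Run:
```python
from h import *
im,K,T=cap('wrist')
P=np.array([ray(u,v,K,T,.006)[:2]*1000 for u,v in [(268,163),(315,165),(313,239),(266,239)]],np.float32)
print(P,P.mean(0),cv2.minAreaRect(P))
print('marker',ray(372,192,K,T,.01))
# local gradient edges: vertical edge columns on several rows, horizontal edge rows on several columns
g=cv2.GaussianBlur(cv2.cvtColor(im,cv2.COLOR_BGR2Lab)[...,2].astype(np.float32),(3,3),0)
for v in range(170,240,12): 
    d=np.abs(np.gradient(g[v,255:330]));i=np.argmax(d[:30]);j=45+np.argmax(d[45:]);print(v,255+i,255+j)
for u in range(272,312,10):
    d=np.abs(np.gradient(g[150:260,u]));print(u,150+np.argmax(d[:30]),150+70+np.argmax(d[70:]))
```

```text
[[ 527.4555  -198.91739]
 [ 573.77325 -211.8992 ]
 [ 555.2128  -290.98776]
 [ 505.03305 -279.24292]] [ 540.36865 -245.26181] ((541.041259765625, -246.0020751953125), (83.39637756347656, 51.489830017089844), 74.4031982421875)
marker [ 0.62528849 -0.25212948  0.01      ]
170 259 314
182 255 314
194 265 323
206 265 324
218 265 320
230 265 311
272 162 257
282 162 258
292 162 237
302 162 237
```

Request:
move_arm([
  {"gripper": -0.35, "dx": 0, "dy": 0.14, "dz": 0.2, "turn": 0.2},
  {"gripper": -0.35, "dx": 0, "dy": 0, "dz": 0.5, "turn": 0},
  {"gripper": -0.35, "dx": 0, "dy": 0, "dz": 0.5, "turn": 0},
  {"gripper": -0.35, "dx": 0, "dy": 0, "dz": 0.5, "turn": 0},
  {"gripper": -0.35, "dx": 0, "dy": 0, "dz": 0.5, "turn": 0},
  {"gripper": -0.35, "dx": 0, "dy": 0, "dz": 0.5, "turn": 0},
  {"gripper": -0.35, "dx": 0, "dy": 0, "dz": 0.4, "turn": 0},
  {"gripper": -0.35, "dx": 0, "dy": 0, "dz": 0.3, "turn": 0},
  {"gripper": -0.35, "dx": 0, "dy": 0, "dz": 0.2, "turn": 0},
  {"gripper": -0.35, "dx": 0, "dy": 0, "dz": 0, "turn": 0},
  {"gripper": -0.35, "dx": 0, "dy": 0, "dz": 0, "turn": 0},
])

```text
time_s: 17.13
eef_pos: [0.5422, -0.237, 0.032]
ee_rot: [0.786, 0.618, 0.0, -0.0]
wrist_force: [-0.1, -0.9, 1.0]
width: 0.064
gripper_force: 0.0
```

Run:
```python
from h import *
rel(.541,-.2365,.0215,-14)
im,K,T=cap('wrist');cv2.imwrite('pics/w3.png',im)
```

```text
pos [ 0.5422 -0.237   0.032 ] yaw -13.66 tilt [-0.      0.0001] t 17.13 | dx 0.003 dy -0.033 dz 0.263 turn 0.057 F [-0.14 -0.9   1.04] w 0.064 0.0
```

View pics/w3.png

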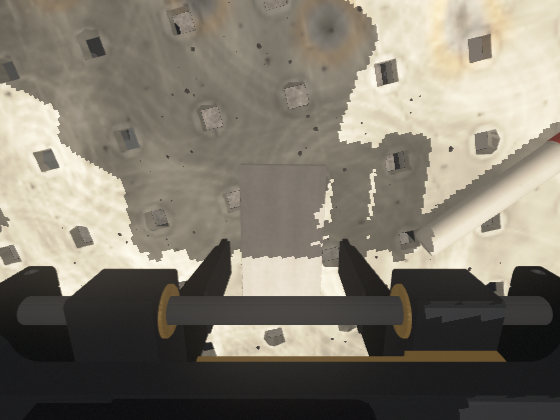

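The coupon lies between the fingers, and its near end edge runs from (240,164) to (327,163). I'll compute its centre from that.

Run:
```python
from h import *
im,K,T=cap('wrist')
a=ray(240.5,164.5,K,T,.006);b=ray(327,163.5,K,T,.006);m=(a+b)/2;d=b-a;n=np.array([d[1],-d[0]])/np.linalg.norm(d[:2])
s=robot.state()['eef_pos']
if n@(s[:2]-m[:2])<0:n=-n
print(a,b,np.linalg.norm(d),np.degrees(np.arctan2(d[1],d[0])),'centre',m[:2]+.05*n)
c=ray(242,255,K,T,.006);print('left edge ang',np.degrees(np.arctan2(*(c-a)[[1,0]])))
```

```text
[ 0.53135003 -0.18002709  0.006     ] [ 0.5793282  -0.19113286  0.006     ] 0.049246753638944055 -13.033021800490062 centre [ 0.54406349 -0.23429199]
left edge ang -105.01599106792844
```

Request:
move_arm([
  {"gripper": -0.35, "dx": 0.04, "dy": 0.02, "dz": 0.1, "turn": 0},
  {"gripper": -0.35, "dx": 0, "dy": 0, "dz": 0.1, "turn": 0},
  {"gripper": -0.35, "dx": 0, "dy": 0, "dz": 0.06, "turn": 0},
  {"gripper": -0.35, "dx": 0, "dy": 0, "dz": 0, "turn": 0},
  {"gripper": 1, "dx": 0, "dy": 0, "dz": 0, "turn": 0},
  {"gripper": 1, "dx": 0, "dy": 0, "dz": 0, "turn": 0},
  {"gripper": 1, "dx": 0, "dy": 0, "dz": 0, "turn": 0},
  {"gripper": 1, "dx": 0, "dy": 0, "dz": 0, "turn": 0},
  {"gripper": 1, "dx": 0, "dy": 0, "dz": 0, "turn": 0},
  {"gripper": 1, "dx": 0, "dy": 0, "dz": 0, "turn": 0},
])

```text
time_s: 18.07
eef_pos: [0.543, -0.2355, 0.0216]
ee_rot: [0.786, 0.618, -0.0, -0.0]
wrist_force: [-2.2, -0.4, 1.8]
width: 0.0492
gripper_force: 30.0
```

Run:
```python
from h import *
rel(.541,-.2365,.0215,-14)
```

```text
pos [ 0.543  -0.2355  0.0216] yaw -13.69 tilt [-0.0003  0.0002] t 18.07 | dx -0.037 dy -0.043 dz 0.003 turn 0.052 F [-2.25 -0.43  1.79] w 0.0492 29.998818039894104
```

Request:
move_arm([
  {"gripper": 1, "dx": 0, "dy": 0, "dz": -0.2, "turn": 0},
  {"gripper": 1, "dx": 0, "dy": 0, "dz": -0.4, "turn": 0},
  {"gripper": 1, "dx": 0, "dy": 0, "dz": -0.7, "turn": 0},
  {"gripper": 1, "dx": 0, "dy": 0, "dz": -0.8, "turn": 0},
  {"gripper": 1, "dx": 0, "dy": 0, "dz": -0.8, "turn": 0},
  {"gripper": 1, "dx": 0, "dy": 0, "dz": -0.8, "turn": 0},
  {"gripper": 1, "dx": 0, "dy": 0, "dz": -0.8, "turn": 0},
  {"gripper": 1, "dx": 0, "dy": 0, "dz": -0.8, "turn": -0.3},
  {"gripper": 1, "dx": 0, "dy": 0, "dz": -0.8, "turn": -0.6},
  {"gripper": 1, "dx": 0, "dy": 0, "dz": -0.4, "turn": -0.8},
  {"gripper": 1, "dx": 0, "dy": 0, "dz": -0.2, "turn": -0.8},
  {"gripper": 1, "dx": 0, "dy": 0, "dz": 0, "turn": -0.8},
])

```text
time_s: 19.07
eef_pos: [0.5435, -0.2356, 0.2925]
ee_rot: [0.667, 0.745, 0.001, 0.002]
wrist_force: [0.1, 0.1, -3.6]
width: 0.0491
gripper_force: 30.0
```

Request:
move_arm([
  {"gripper": 1, "dx": 0, "dy": 0, "dz": 0, "turn": -0.9},
  {"gripper": 1, "dx": 0, "dy": 0, "dz": 0, "turn": -0.9},
  {"gripper": 1, "dx": 0, "dy": 0, "dz": 0, "turn": -0.9},
  {"gripper": 1, "dx": 0, "dy": 0, "dz": 0, "turn": -0.9},
  {"gripper": 1, "dx": 0, "dy": 0, "dz": 0, "turn": -0.9},
  {"gripper": 1, "dx": 0, "dy": 0, "dz": 0, "turn": -0.9},
  {"gripper": 1, "dx": 0, "dy": 0, "dz": 0, "turn": -0.9},
  {"gripper": 1, "dx": 0, "dy": 0, "dz": 0, "turn": -0.9},
  {"gripper": 1, "dx": 0, "dy": 0, "dz": 0, "turn": -0.9},
  {"gripper": 1, "dx": 0, "dy": 0, "dz": 0, "turn": -0.9},
  {"gripper": 1, "dx": 0, "dy": 0, "dz": 0, "turn": -0.9},
  {"gripper": 1, "dx": 0, "dy": 0, "dz": 0, "turn": -0.9},
])

```text
time_s: 20.07
eef_pos: [0.543, -0.2354, 0.29]
ee_rot: [0.164, 0.987, 0.0, 0.0]
wrist_force: [-1.0, -0.5, -3.0]
width: 0.0493
gripper_force: 30.0
```

Run:
```python
from h import *
rel(.538,.0415,.29,86.4)
im,K,T=cap('wrist');cv2.imwrite('pics/w4.png',im)
```

```text
pos [ 0.543  -0.2354  0.29  ] yaw 71.18 tilt [0.0002 0.0001] t 20.07 | dx 0.561 dy 6.901 dz -0.001 turn -2.537 F [-1.02 -0.52 -3.02] w 0.0493 29.996461272239685
```

View pics/w4.png

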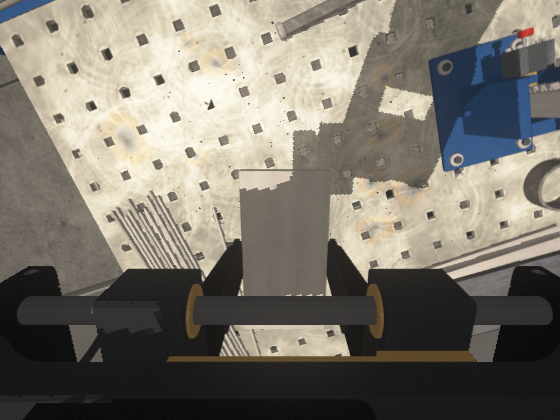

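The coupon is held squarely, with its near end from (239,170) to (330,169). Next I'll compute its offset in the hand and travel.

Run:
```python
from h import *
im,K,T=cap('wrist');s=robot.state();z=s['eef_pos'][2]-.0156
M=R.from_quat(s['ee_rot']).as_matrix()
for p in[(239.5,170.5),(330,169.5)]:print(np.round(M.T@(ray(*p,K,T,z)-s['eef_pos']),4))
```

```text
[ 0.0511 -0.0254  0.0156]
[0.052  0.0232 0.0156]
```

Request:
move_arm([
  {"gripper": 1, "dx": 0, "dy": 0, "dz": 0, "turn": -0.9},
  {"gripper": 1, "dx": 0, "dy": 0, "dz": 0, "turn": -0.9},
  {"gripper": 1, "dx": 0, "dy": 0, "dz": 0, "turn": -0.74},
  {"gripper": 1, "dx": 0.06, "dy": 0.3, "dz": 0, "turn": 0},
  {"gripper": 1, "dx": 0.07, "dy": 0.7, "dz": 0, "turn": 0},
  {"gripper": 1, "dx": 0.07, "dy": 0.9, "dz": 0, "turn": 0},
  {"gripper": 1, "dx": 0.07, "dy": 0.9, "dz": 0, "turn": 0},
  {"gripper": 1, "dx": 0.07, "dy": 0.9, "dz": 0, "turn": 0},
  {"gripper": 1, "dx": 0.07, "dy": 0.9, "dz": 0, "turn": 0},
  {"gripper": 1, "dx": 0.07, "dy": 0.9, "dz": 0, "turn": 0},
  {"gripper": 1, "dx": 0.06, "dy": 0.9, "dz": 0, "turn": 0},
  {"gripper": 1, "dx": 0.02, "dy": 0.5, "dz": 0, "turn": 0},
])

```text
time_s: 21.17
eef_pos: [0.5384, 0.045, 0.29]
ee_rot: [0.035, 0.999, 0.0, 0.0]
wrist_force: [0.5, -0.2, -2.2]
width: 0.0493
gripper_force: 30.0
```

Request:
move_arm([
  {"gripper": 1, "dx": 0, "dy": 0, "dz": 0, "turn": 0},
  {"gripper": 1, "dx": 0, "dy": 0, "dz": 0, "turn": 0},
  {"gripper": 1, "dx": 0, "dy": 0, "dz": 0, "turn": 0},
])

```text
time_s: 21.42
eef_pos: [0.5392, 0.0414, 0.2898]
ee_rot: [0.035, 0.999, -0.0, 0.0]
wrist_force: [-0.7, -0.3, -2.9]
width: 0.0492
gripper_force: 30.0
```

Run:
```python
from h import *
rel(.538,.0415,.238,86.4)
```

```text
pos [0.5392 0.0414 0.2898] yaw 86.03 tilt [ 0.0001 -0.0001] t 21.42 | dx 0.029 dy 0.001 dz 1.294 turn -0.062 F [-0.73 -0.34 -2.85] w 0.0492 29.997799694538116
```

Request:
move_arm([
  {"gripper": 1, "dx": 0, "dy": 0, "dz": 0.15, "turn": -0.06},
  {"gripper": 1, "dx": 0, "dy": 0, "dz": 0.25, "turn": 0},
  {"gripper": 1, "dx": 0, "dy": 0, "dz": 0.3, "turn": 0},
  {"gripper": 1, "dx": 0, "dy": 0, "dz": 0.25, "turn": 0},
  {"gripper": 1, "dx": 0, "dy": 0, "dz": 0.15, "turn": 0},
  {"gripper": 1, "dx": 0, "dy": 0, "dz": 0.1, "turn": 0},
  {"gripper": 1, "dx": 0, "dy": 0, "dz": 0, "turn": 0},
  {"gripper": 1, "dx": 0, "dy": 0, "dz": 0, "turn": 0},
])

```text
time_s: 22.08
eef_pos: [0.5395, 0.0412, 0.2416]
ee_rot: [0.031, 1.0, 0.0, -0.0]
wrist_force: [0.1, -0.4, -3.6]
width: 0.0491
gripper_force: 30.0
```

Run:
```python
from h import *
rel(.539,.0415,.238,86.4)
```

```text
pos [0.5395 0.0412 0.2416] yaw 86.49 tilt [-0.      0.0001] t 22.08 | dx 0.013 dy 0.007 dz 0.091 turn 0.015 F [ 0.08 -0.37 -3.64] w 0.0491 29.997838139533997
```

Request:
move_arm([
  {"gripper": 1, "dx": 0, "dy": 0, "dz": 0.02, "turn": 0},
  {"gripper": 1, "dx": 0, "dy": 0, "dz": 0.02, "turn": 0},
  {"gripper": 1, "dx": 0, "dy": 0, "dz": 0, "turn": 0},
])

```text
time_s: 22.33
eef_pos: [0.5395, 0.0414, 0.2402]
ee_rot: [0.03, 1.0, 0.0, 0.0]
wrist_force: [0.3, -0.5, -3.4]
width: 0.0492
gripper_force: 30.0
```

Request:
move_arm([
  {"gripper": 1, "dx": 0, "dy": 0, "dz": 0.01, "turn": 0},
  {"gripper": 1, "dx": 0, "dy": 0, "dz": 0, "turn": 0},
  {"gripper": 1, "dx": 0, "dy": 0, "dz": 0, "turn": 0},
])

```text
time_s: 22.58
eef_pos: [0.5394, 0.0414, 0.2397]
ee_rot: [0.03, 1.0, 0.0, 0.0]
wrist_force: [0.8, 0.6, -2.8]
width: 0.0492
gripper_force: 30.0
```

Request:
move_arm([
  {"gripper": 1, "dx": 0, "dy": 0, "dz": 0.01, "turn": 0},
  {"gripper": 1, "dx": 0, "dy": 0, "dz": 0, "turn": 0},
  {"gripper": 1, "dx": 0, "dy": 0, "dz": 0, "turn": 0},
])

```text
time_s: 22.83
eef_pos: [0.5394, 0.0413, 0.2392]
ee_rot: [0.03, 1.0, 0.0, 0.0]
wrist_force: [-0.6, 0.8, -2.6]
width: 0.0492
gripper_force: 30.0
```

Request:
move_arm([
  {"gripper": 1, "dx": 0, "dy": 0, "dz": 0.01, "turn": 0},
  {"gripper": 1, "dx": 0, "dy": 0, "dz": 0, "turn": 0},
  {"gripper": 1, "dx": 0, "dy": 0, "dz": 0, "turn": 0},
])

```text
time_s: 23.08
eef_pos: [0.5394, 0.0413, 0.2388]
ee_rot: [0.031, 1.0, 0.0, -0.0]
wrist_force: [-0.3, -0.4, -2.0]
width: 0.0493
gripper_force: 30.0
```

Request:
move_arm([
  {"gripper": 1, "dx": 0, "dy": 0, "dz": 0.01, "turn": 0},
  {"gripper": 1, "dx": 0, "dy": 0, "dz": 0, "turn": 0},
  {"gripper": 1, "dx": 0, "dy": 0, "dz": 0, "turn": 0},
])

```text
time_s: 23.33
eef_pos: [0.5394, 0.0413, 0.2384]
ee_rot: [0.03, 1.0, 0.0, -0.0]
wrist_force: [-0.6, -0.1, -3.5]
width: 0.0498
gripper_force: 30.0
```

Request:
move_arm([
  {"gripper": 1, "dx": 0, "dy": 0, "dz": 0.01, "turn": 0},
  {"gripper": 1, "dx": 0, "dy": 0, "dz": 0, "turn": 0},
  {"gripper": 1, "dx": 0, "dy": 0, "dz": 0, "turn": 0},
])

```text
time_s: 23.58
eef_pos: [0.5395, 0.0413, 0.2382]
ee_rot: [0.03, 1.0, 0.0, 0.0]
wrist_force: [-1.4, 0.2, 0.7]
width: 0.0493
gripper_force: 30.0
```

Contact. Release and rise.

Request:
move_arm([
  {"gripper": -1, "dx": 0, "dy": 0, "dz": 0, "turn": 0},
  {"gripper": -1, "dx": 0, "dy": 0, "dz": 0, "turn": 0},
  {"gripper": -1, "dx": 0, "dy": 0, "dz": 0, "turn": 0},
  {"gripper": -1, "dx": 0, "dy": 0, "dz": 0, "turn": 0},
  {"gripper": -1, "dx": 0, "dy": 0, "dz": 0, "turn": 0},
  {"gripper": -1, "dx": 0, "dy": 0, "dz": -0.1, "turn": 0},
  {"gripper": -1, "dx": 0, "dy": 0, "dz": -0.3, "turn": 0},
  {"gripper": -1, "dx": 0, "dy": 0, "dz": -0.5, "turn": 0},
  {"gripper": -1, "dx": 0, "dy": 0, "dz": -0.6, "turn": 0},
  {"gripper": -1, "dx": 0, "dy": 0, "dz": -0.6, "turn": 0},
  {"gripper": -1, "dx": 0, "dy": 0, "dz": 0, "turn": 0},
  {"gripper": -1, "dx": 0, "dy": 0, "dz": 0, "turn": 0},
])

```text
time_s: 24.58
eef_pos: [0.5396, 0.0413, 0.3232]
ee_rot: [0.03, 1.0, 0.0, 0.001]
wrist_force: [0.3, -0.9, -0.7]
width: 0.0951
gripper_force: 0.0
```

Run:
```python
from h import *
rel(.539,.0415,.238,86.4);knob()
a,_,_=cap('wrist');b,K,T=cap('scene')
cv2.imwrite('pics/end.png',np.hstack([cv2.resize(a,(400,300)),cv2.resize(b[130:280,170:370],(400,300))]))
```

```text
pos [0.5396 0.0413 0.3232] yaw 86.51 tilt [ 0.0025 -0.    ] t 24.58 | dx 0.016 dy 0.003 dz 2.130 turn 0.018 F [ 0.32 -0.92 -0.73] w 0.0951 0.0
t 24.58 z 0.3232 w 0.0951 F [ 0.3 -0.9 -0.7] knob px [284.7 125. ] (np.int32(280), np.int32(123), np.int32(10), np.int32(5), np.int32(48)) x@.07 468.9 mm x@.09 468.5
```

View pics/end.png

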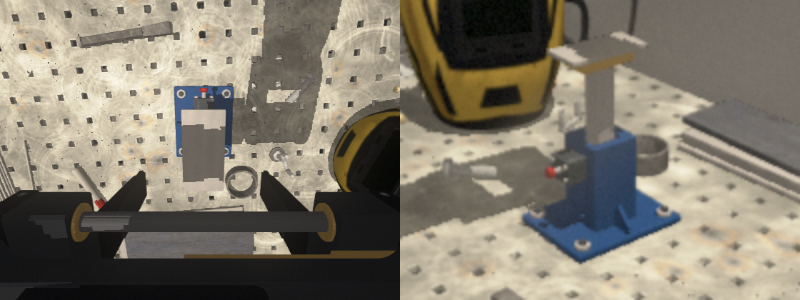

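The coupon lies flat on the raised head plate: in the wrist half it spans columns 181–225 and rows 109–191. The knob is in. One check of the centring, then I hand in.

Run:
```python
from h import *
im,K,T=cap('wrist')
P=[ray(u*1.4,v*1.4,K,T,.2225)[:2]*1000 for u,v in[(181,110),(225,110),(223.5,191),(183,191)]]
c=np.mean(P,0);print(np.round(P,1),c)
if np.linalg.norm(c-[538,41.7])<9: print(robot.close_job())
```

```text
[[486.7  19. ]
 [489.7  67.8]
 [588.7  62.6]
 [585.7  12.6]] [537.69644149  40.49799982]
the job is handed in; nothing more can be done
None
```

The job is handed in: I raised the column four clicks, it rests on the pawl let go, and the coupon lies flat on the head plate, about 1 mm off centre by the last camera check; the marker, pipe ring, chisel and hex bolt were not touched, and the judge's verdict was not shown.

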